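# Switch on the workshop from the desk in order

### The arm

A 6-joint arm with a two-finger parallel gripper is mounted at the origin on a cart in front of the work surface, level with it; the furniture and walls round the work are solid. World frame = base frame: x ahead of the robot, y to its left, z up, the work surface at z = 0. Lengths are in m, angles in rad, forces in N, time in s.
With the tool pointing down it reaches from about 0.4 to 0.925 m from the base axis. Payload 12.5 kg.
Tool frame: the origin (TCP) lies where the fingers leave the gripper's body, on its centre line; the fingertips stand 78 mm ahead of it and the grasp point (between the pads) lies 59 mm ahead of it; x points along the fingers, y is the direction in which the jaws open and shut, and the axes are right-handed (so a half turn about x gives the same grasp; the last joint's range is limited). The gripper opens to 95 mm and grips with 3 to 60 N. Pads are 20 mm wide; open, the fingers measure 119 mm over their backs; the gripper's body (75 mm by 180 mm) begins 59 mm behind the grasp point.
Start: joints at [-1.436, 0.491, 1.559, -0, 1.092, -0.106], TCP at [0.149, -0.607, 0.292] pointing down, gripper open.
Joint ranges: [-3.1, 3.1], [-0.84, 2.19], [0.05, 2.79], [-1.13, 4.28], [0.06, 2.93], [-2.69, 2.69]. Speed limits (rad/s): [2.22, 2.22, 2.79, 3.14, 3.14, 3.14].

### API

Orientations are given as a rotation vector (axis times angle).
In Python, from station import bot gives the robot as it stands. The module is installed in compiled form; this text tells all that it offers. Calls block until the motion is done:
- bot.reach(position, orientation): joint-space move of the TCP to a pose.
- bot.line_to(position, frame=None, velocity=0.15, threshold=None): straight line of the TCP; frame=None keeps the orientation; velocity is the mean speed in m/s. With threshold (N) it stops when the force on the tool has changed by that much, and returns True; else False.
- bot.goto_joints(angles): joint-space move.
- bot.set_gripper(opening, newtons=None): opening from 0.0 (shut) to 1.0 (fully open); newtons is the grip in N (None keeps the last); returns when the fingers have stopped.
- bot.sleep(seconds).
- bot.ik(position, orientation): joint angles nearest the present ones, or None.
- bot.get_image(name): name is "scene" or "side" or "wrist"; returns a dict with "frame" (420x560x3 uint8, red, green, blue), "fov_y" (degrees; the focal length in pixels is half the picture's height over the tangent of half this angle, whatever the lens; pixels are square), "cx", "cy" (the principal point, pixels), "dist" ([k1, k2, p1, p2, k3] as OpenCV has them; the pictures are not rectified), "R" (3x3) and "t" (3): a world point X has camera coordinates R X + t. Camera axes: x right, y down, z forward; pixel columns grow to the right and rows downward; lengths in m; the calibration is good to about 2 mm. A picture is of the moment at which its call begins. There is no depth.
A pose or a line that the arm cannot do raises bot.Unreachable and nothing moves.
- bot.sign_off(): hands the job in, once; it reports no verdict.
Readings, each from a call of its own:
- bot.get_time_s(): time.
- bot.get_joint_positions(): joint angles.
- bot.get_joint_vel(): joint speeds.
- bot.get_effort(): joint torques, N m.
- bot.get_tcp_pos(): TCP position.
- bot.get_orientation(): TCP orientation.
- bot.get_contact_force(): force on the tool from outside, world axes, zero at the start.
- bot.get_moment(): the same for the moment, N m.
- bot.get_grip_width(): opening from 0.0 (shut) to 1.0 (fully open).
Only numpy, scipy, OpenCV 4.12 (cv2) and the standard library are available. Lean on these libraries where they do the work, as an engineer would, in place of code of your own. Each camera call takes 0.05 s, during which the arm holds its last target.

### The job

Switch on the workshop with the fingertips at the small grey radio switch boxes, in this order: first the main supply, by pressing down the raised end of the broad rocker until it is fully over; then the extractor, by pressing the round button right down; last the compressor, by pressing the long bar-shaped button right down. Press gently, leave the square button alone, and only press: do not pick up, tip or push along any of the boxes, and leave the mug, the stamp and the pen as they are.

Things in the scene. Friction and masses are not known exactly. Their poses are not given: they have to be found in the camera images.
- main_box: Loose grey box 90x90 mm with a 39 mm high top, 0.5 to 0.9 kg, on rubber feet; a 25 mm stub aerial sticks out level from the middle of its back (+x) face. Origin: centre of its underside; z up, x towards the aerial. It carries a broad rocker, 60 mm long (x) by 44 mm wide, the only tilting control.
- main_rocker (a joint): The rocker's tilt, pivoting about y over the box's centre, 54 mm above the bench. 0 = off (the end on the aerial side, +x, raised about 10 degrees), 0.36 rad = fully over (that end down 10 degrees). Pressing the raised end takes about 2 N; no spring, stays where left; it is on from 0.28 rad; its pivot is sprung (5 N per mm, up to 4 mm), so it sinks about 0.5 mm before it tips and gives softly at the end.
- main_rocker_end (a point): Point on the top face of the rocker's raised end, 21 mm from the pivot line towards the aerial, mid-width: the spot to press. When off it is about 62 mm above the bench; it goes down 7.5 mm when the rocker goes fully over.
- extractor_box: Loose grey box 90x90 mm with a 39 mm high top, 0.5 to 0.9 kg, on rubber feet; a 25 mm stub aerial sticks out level from the middle of its back (+x) face. Origin: centre of its underside; z up, x towards the aerial. It carries a round button.
- extractor_button (a joint): Round button, 36 mm across, head 8 mm thick. Latching push button: reads 0 up (off) to 0.010 m fully down; moves straight down, needs about 2 N, has no return spring and stays where it is left; it is on from 0.007 m. Its cap is sprung on the stem (5 N per mm, up to 4 mm): the cap sinks about 0.5 mm before the stem moves, and gives softly at the end of the stroke.
- extractor_button_top (a point): Centre of the round button's top face, 62 mm above the bench when up.
- compressor_box: Loose grey box 90x90 mm with a 39 mm high top, 0.5 to 0.9 kg, on rubber feet; a 25 mm stub aerial sticks out level from the middle of its back (+x) face. Origin: centre of its underside; z up, x towards the aerial. It carries a long bar-shaped button.
- compressor_button (a joint): Bar-shaped button, 62 mm long (y) by 24 mm wide. Latching push button: reads 0 up (off) to 0.010 m fully down; moves straight down, needs about 2 N, has no return spring and stays where it is left; it is on from 0.007 m. Its cap is sprung on the stem (5 N per mm, up to 4 mm): the cap sinks about 0.5 mm before the stem moves, and gives softly at the end of the stroke.
- compressor_button_top (a point): Centre of the bar button's top face, 62 mm above the bench when up.
- spare_box: Loose grey box 90x90 mm with a 39 mm high top, 0.5 to 0.9 kg, on rubber feet; a 25 mm stub aerial sticks out level from the middle of its back (+x) face. Origin: centre of its underside; z up, x towards the aerial. It carries a square button that is not to be pressed.
- spare_button (a joint): Square button, 32x32 mm. Latching push button: reads 0 up (off) to 0.010 m fully down; moves straight down, needs about 2 N, has no return spring and stays where it is left; it is on from 0.007 m. Its cap is sprung on the stem (5 N per mm, up to 4 mm): the cap sinks about 0.5 mm before the stem moves, and gives softly at the end of the stroke.
- mug: Bystander: white china mug, 92x127x95 mm, loose; origin in the middle of its underside.
- stamp: Bystander: wooden hand stamp with a knob, 28x44x80 mm, standing loose; origin in the middle of its underside.
- pen: Bystander: blue pen, 139 mm long along its y, 11 mm thick, loose; origin under its middle.

How it is judged:
On the way, in this order (a step that is already met when the one before it is completed fails the run):
1. the rocker is pressed over (on) (value of joint main_rocker above 0.28 rad), for 0.2 s.
2. the round button is pressed down (on) (value of joint extractor_button above 0.007 m), for 0.2 s.
3. the bar button is pressed down (on) (value of joint compressor_button above 0.007 m), for 0.2 s.
At the end, for the whole second after the job is handed in: The rocker is over (0.28 rad or more), the round and bar buttons are down (7 mm or more), the square button is up (under 3 mm), all boxes stand level and at rest within 25 mm of where they started, and so do the mug, stamp and pen (value of joint main_rocker above 0.28 rad and value of joint each of extractor_button, compressor_button above 0.007 m and value of joint spare_button below 0.003 m and distance of each of main_box, extractor_box, compressor_box, spare_box, mug, stamp, pen from where it was at the start of the episode below 0.025 m and angle between each of main_box, extractor_box, compressor_box, spare_box's own z axis and vertical below 0.05 rad and linear speed of each of main_box, extractor_box, compressor_box, spare_box below 0.02 m/s); the robot touches nothing.
It fails at once if a button is pressed out of order: the round one before the rocker is on, or the bar one before the round one is on ((value of joint extractor_button above 0.003 m and value of joint main_rocker below 0.28 rad) or (value of joint compressor_button above 0.003 m and value of joint extractor_button below 0.007 m)).
It fails at once if the square button is pressed (value of joint spare_button above 0.003 m).
It fails at once if a switch box is lifted, tipped or shifted by more than 25 mm (height (world z) of any of main_box, extractor_box, compressor_box, spare_box above 0.012 m or angle between any of main_box, extractor_box, compressor_box, spare_box's own z axis and vertical above 0.15 rad or distance of any of main_box, extractor_box, compressor_box, spare_box from where it was at the start of the episode above 0.025 m).
It fails at once if a switch box or its control is pressed with more than 35 N (contact force between the fingers and main_box above 35 N or contact force between the fingers and extractor_box above 35 N or contact force between the fingers and compressor_box above 35 N or contact force between the fingers and spare_box above 35 N).
It fails at once if the mug, stamp or pen is displaced by more than 25 mm (distance of any of mug, stamp, pen from where it was at the start of the episode above 0.025 m).
It also fails if it takes over 45 s, if anything falls off the work surface, if the arm or the gripper's body presses on something with over 40 N, if the wrist force passes 120 N, or if a joint passes its speed limit or range.

## Working session

There is one attempt and no reset: what is moved stays moved. The work goes in short steps, each a Python script; the robot and the scene stay as the last script left them, time stands still between calls to the robot, and variables do not carry over. Pictures are saved under pics/ and viewed, and the job is handed in when it is done.

```bash
mkdir -p pics; ls; cat > h.py <<'E'
import numpy as np, cv2
from station import bot
def snap(n,tag):
    d=bot.get_image(n); cv2.imwrite(f'pics/{tag}.png',d['frame'][:,:,::-1]); 
    np.save(f'pics/{tag}.npy',d,allow_pickle=True); return d
def load(tag): return np.load(f'pics/{tag}.npy',allow_pickle=True).item()
def KM(d):
    f=d['frame'].shape[0]/2/np.tan(np.radians(d['fov_y'])/2)
    return np.array([[f,0,d['cx']],[0,f,d['cy']],[0,0,1.]]),np.array(d['dist'],float)
def ray(d,uv):
    K,D=KM(d); p=cv2.undistortPoints(np.array(uv,float).reshape(-1,1,2),K,D).reshape(-1,2)
    R=np.array(d['R']);t=np.array(d['t'])
    v=np.c_[p,np.ones(len(p))]@R; return -R.T@t, v/np.linalg.norm(v,axis=1)[:,None]
def onz(d,uv,z):
    c,v=ray(d,uv); return c+v*((z-c[2])/v[:,2])[:,None]
def tri(obs):
    A=np.zeros((3,3));b=np.zeros(3);L=[]
    for d,uv in obs:
        c,v=ray(d,uv);v=v[0];P=np.eye(3)-np.outer(v,v);A+=P;b+=P@c;L.append((c,P))
    x=np.linalg.solve(A,b); return x,[np.linalg.norm(P@(x-c)) for c,P in L]
def proj(d,X):
    K,D=KM(d); return cv2.projectPoints(np.array(X,float).reshape(-1,1,3),cv2.Rodrigues(np.array(d['R']))[0],np.array(d['t'],float),K,D)[0].reshape(-1,2)
E
python3 - <<'E'
from h import *
for n in('scene','side','wrist'):
    d=snap(n,n+'0'); print(n,d['fov_y'],d['cx'],d['cy'],d['dist'],-np.array(d['R']).T@d['t'])
print(bot.get_orientation(),bot.get_tcp_pos(),bot.get_time_s())
E
```

```text
pics
scene 46.48864221443686 277.97930525576487 209.88552448160013 [-0.14206929  0.          0.          0.          0.        ] [-0.21456817  0.54151594  0.73656398]
side 53.62991240889036 282.1943773551306 208.16666657061873 [0.00065437 0.         0.         0.         0.        ] [ 0.2419183  -0.94716391  0.48903824]
wrist 70.45615435069493 278.1768916213279 209.72904915391405 [-0.01019903  0.          0.          0.          0.        ] [ 0.21434256 -0.590945    0.38276948]
[ 2.09390311  0.25416411 -2.09390481] [ 0.1490491  -0.60684662  0.29181194] 0.15
```

View pics/scene0.png

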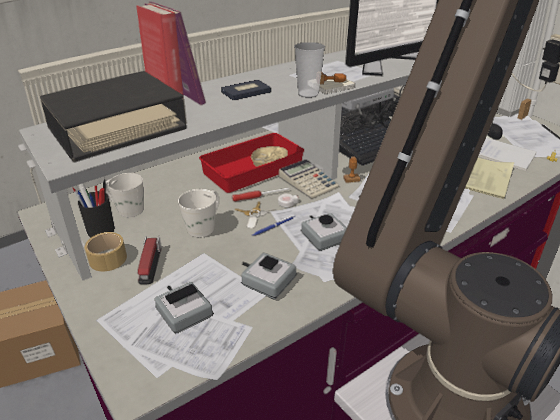

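View pics/side0.png

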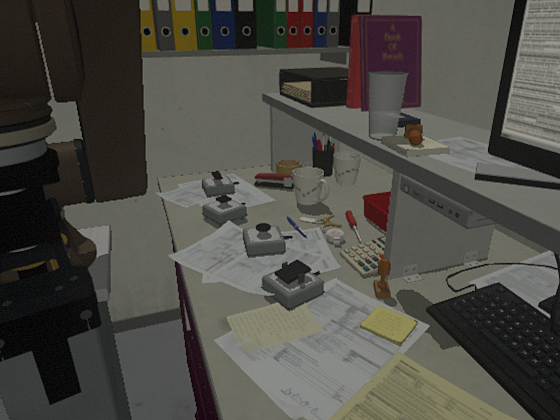

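View pics/wrist0.png

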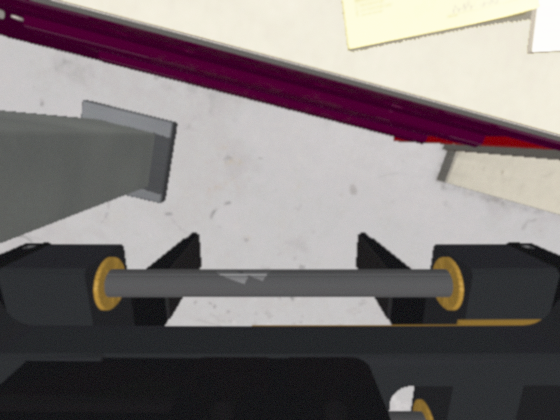

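The scene view shows the bar box (183,300), square box (268,270) and round box (322,228). The rocker box is hidden behind the arm there, but the side view shows it at (293,280). The mug is at (198,212), the pen at (272,225) and the stamp at (352,168), all in the scene view.

```bash
python3 - <<'E'
from h import *
s=load('scene0');e=load('side0')
f=lambda a:np.round(a,3)
for n,a,b in[('bar',(183,294),(217,176)),('square',(268,263),(224,201)),('round',(323,220),(263,228)),('rocker',None,(294,270)),('stampbase',(352,180),(382,296)),('shelfedge',None,(263,96))]:
    print(n,f(tri([(s,a),(e,b)])[0]) if a else '',f(tri([(s,a),(e,b)])[1]) if a else '', f(onz(s,[a],.062)) if a else '', f(onz(e,[b],.062)))
print('shelf legs floor',f(onz(s,[(85,275)],0)), f(onz(e,[(390,268)],0)))
print('shelf edge',f(onz(s,[(50,188),(340,108)],.25)))
for n in('scene0','side0'):
    im=cv2.imread(f'pics/{n}.png')
    c=im[130:310,170:350] if n=='side0' else im[190:350,130:390]
    cv2.imwrite(f'pics/{n}c.png',cv2.resize(c,None,fx=3,fy=3,interpolation=cv2.INTER_CUBIC)[:600,:800])
E
```

```text
bar [0.472 0.281 0.053] [0. 0.] [[0.463 0.285 0.062]] [[0.468 0.258 0.062]]
square [0.451 0.087 0.05 ] [0.001 0.001] [[0.441 0.095 0.062]] [[0.444 0.056 0.062]]
round [ 0.5   -0.11   0.052] [0.001 0.001] [[ 0.491 -0.101  0.062]] [[ 0.492 -0.132  0.062]]
rocker    [[ 0.493 -0.322  0.062]]
stampbase [ 0.666 -0.369 -0.007] [0.002 0.002] [[ 0.587 -0.286  0.062]] [[ 0.605 -0.451  0.062]]
shelfedge    [[1.073 1.693 0.062]]
shelf legs floor [[0.713 0.419 0.   ]] [[ 0.73  -0.296  0.   ]]
shelf edge [[ 0.697  0.438  0.25 ]
 [ 0.648 -0.283  0.25 ]]
```

View pics/side0c.png

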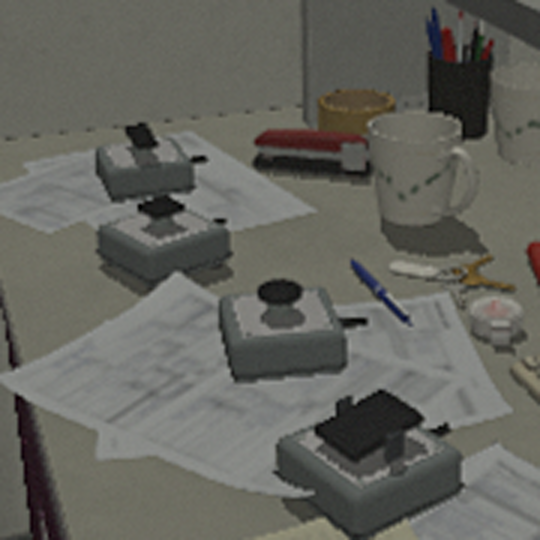

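View pics/scene0c.png

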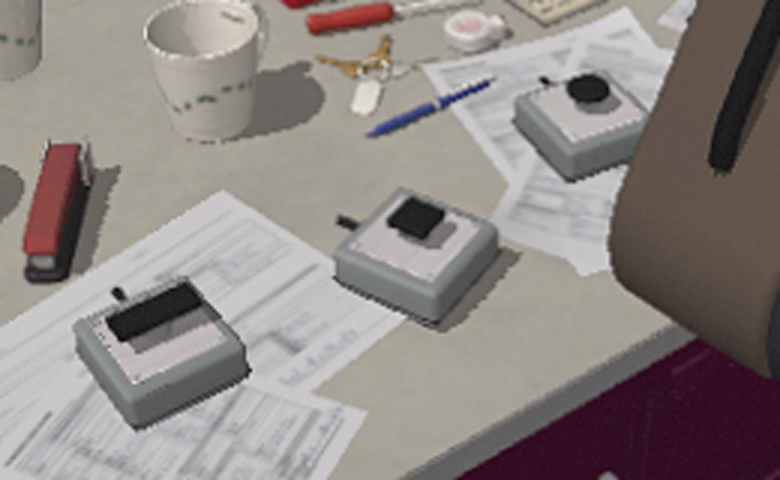

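```bash
python3 - <<'E'
from h import *
from scipy.spatial.transform import Rotation as Ro
R0=Ro.from_rotvec(bot.get_orientation()).as_matrix(); print(R0.round(3))
y=R0[:,1]; y=np.array([0,np.sign(y[1]),0]); x=np.array([0,0,-1.]); R=np.c_[x,y,np.cross(x,y)]
rv=Ro.from_matrix(R).as_rotvec(); print(rv)
for p in([.43,-.32,.3],[.43,-.11,.3],[.41,.28,.3]): print(p,bot.ik(p,rv))
bot.reach([.43,-.32,.3],rv)
snap('wrist','w1');print(bot.get_time_s())
bot.reach([.43,-.22,.3],rv)
snap('wrist','w2');print(bot.get_time_s())
E
```

```text
[[-0.     0.238 -0.971]
 [ 0.001 -0.971 -0.238]
 [-1.    -0.001 -0.   ]]
[ 2.22144147  0.         -2.22144147]
[0.43, -0.32, 0.3] [-7.63028557e-01  3.56328625e-01  1.76692602e+00 -4.44089210e-16
  1.01833801e+00  8.07767770e-01]
[0.43, -0.11, 0.3] [-3.99468734e-01  2.23609539e-01  1.96958399e+00 -4.44089210e-16
  9.48399124e-01  1.17132759e+00]
[0.41, 0.28, 0.3] [ 4.66050054e-01  2.99917316e-01  1.85635848e+00 -4.44089210e-16
  9.85316858e-01  2.03684638e+00]
1.6917
2.225
```

View pics/w1.png

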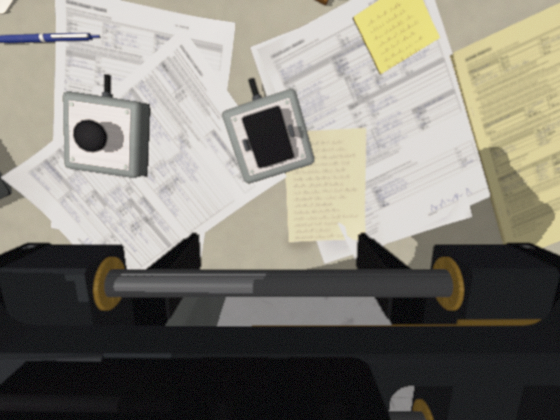

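View pics/w2.png

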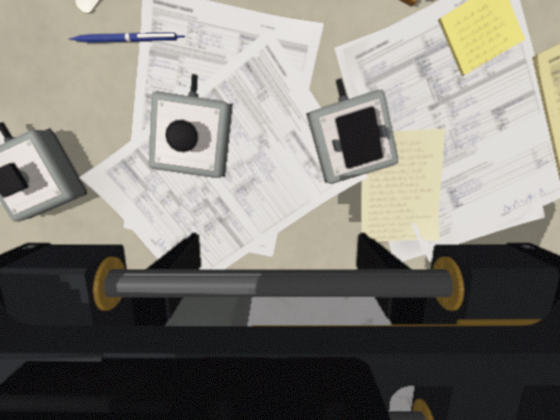

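Both wrist views show the round button (w1 (90,136), w2 (181,136)) and the rocker (w1 (268,137), w2 (358,137)). Their aerials point up in the picture (+x). I'll take two views of the bar box, then segment.

```bash
python3 - <<'E'
from h import *
rv=[2.22144147,0,-2.22144147]
bot.reach([.41,.25,.3],rv); snap('wrist','w3')
bot.reach([.41,.16,.3],rv); snap('wrist','w4'); print(bot.get_time_s())
E
cat > seg.py <<'E'
from h import *
import sys
for n in('w1','w2','w3','w4'):
    d=load(n); im=d['frame']; h=cv2.cvtColor(im,cv2.COLOR_RGB2HSV)
    m=((h[:,:,2]<48)).astype(np.uint8); m[225:]=0
    m=cv2.morphologyEx(m,cv2.MORPH_OPEN,np.ones((3,3)))
    cs,_=cv2.findContours(m,cv2.RETR_EXTERNAL,cv2.CHAIN_APPROX_NONE)
    for c in cs:
        if 200<cv2.contourArea(c)<5000:
            r=cv2.minAreaRect(c); print(n,cv2.contourArea(c),r, cv2.boxPoints(r).round(1).tolist())
E
python3 seg.py
```

```text
4.4917
w1 690.0 ((90.0, 135.5), (29.0, 30.0), 90.0) [[75.0, 121.0], [105.0, 121.0], [105.0, 150.0], [75.0, 150.0]]
w1 1834.0 ((267.819091796875, 136.98800659179688), (52.788063049316406, 37.57741928100586), 73.81079864501953) [[242.39999389648438, 116.9000015258789], [278.5, 106.4000015258789], [293.20001220703125, 157.10000610351562], [257.1000061035156, 167.60000610351562]]
w2 564.5 ((9.676026344299316, 178.92750549316406), (27.35959243774414, 27.84912872314453), 67.61986541748047) [[-8.399999618530273, 171.60000610351562], [17.299999237060547, 161.0], [27.799999237060547, 186.3000030517578], [2.0, 196.89999389648438]]
w2 498.5 ((183.51829528808594, 135.16464233398438), (29.595651626586914, 25.288820266723633), 83.6598129272461) [[169.3000030517578, 121.9000015258789], [194.5, 119.0999984741211], [197.6999969482422, 148.5], [172.60000610351562, 151.3000030517578]]
w2 1845.0 ((359.9339294433594, 137.0188751220703), (50.823402404785156, 41.620243072509766), 74.05460357666016) [[332.8999938964844, 118.30000305175781], [373.0, 106.9000015258789], [386.8999938964844, 155.6999969482422],
[... 779 characters left out ...]
[323.79998779296875, 154.3000030517578], [348.70001220703125, 145.3000030517578], [357.5, 169.6999969482422], [332.70001220703125, 178.6999969482422]]
w4 221.0 ((181.5, 141.5), (17.0, 17.0), 90.0) [[173.0, 133.0], [190.0, 133.0], [190.0, 150.0], [173.0, 150.0]]
w4 760.5 ((528.2500610351562, 116.75000762939453), (28.284271240234375, 34.64822769165039), 45.0) [[506.0, 119.0], [530.5, 94.5], [550.5, 114.5], [526.0, 139.0]]
w4 346.5 ((159.2000274658203, 13.600006103515625), (12.521980285644531, 35.7770881652832), 26.56505012512207) [[145.60000610351562, 26.799999237060547], [161.60000610351562, -5.199999809265137], [172.8000030517578, 0.4000000059604645], [156.8000030517578, 32.400001525878906]]
```

View pics/w3.png

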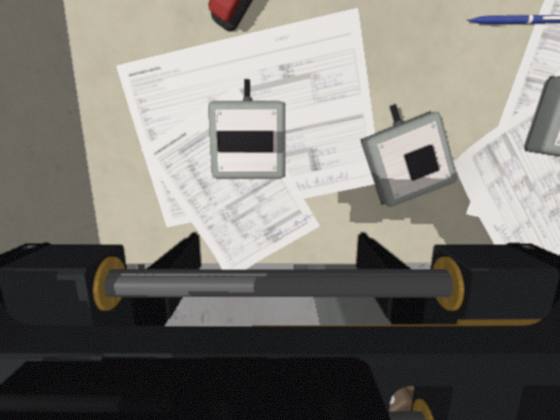

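View pics/w4.png

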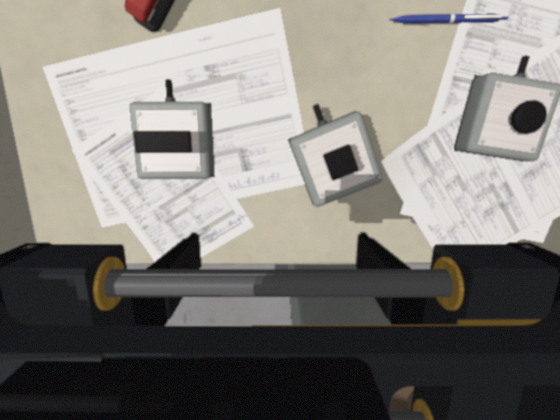

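```bash
python3 - <<'E'
from h import *
T={}
for n in('w1','w2','w3','w4'):
    d=load(n); im=d['frame']; g=im.max(2)
    m=(g<62).astype(np.uint8); m[215:]=0
    k,l,st,ce=cv2.connectedComponentsWithStats(m)
    for i in range(1,k):
        if 400<st[i,4]<3500:
            c=np.argwhere(l==i)[:,::-1].astype(np.float32); r=cv2.minAreaRect(c)
            print(n,st[i],'bbc',st[i,0]+(st[i,2]-1)/2,st[i,1]+(st[i,3]-1)/2,'cen',ce[i].round(1),'rect',np.round(r[0],1),np.round(r[1],1),round(r[2],1))
for n,b in(('w1',(210,60,330,200)),('w3',(190,70,300,200))):
    im=cv2.imread(f'pics/{n}.png')[b[1]:b[3],b[0]:b[2]]
    cv2.imwrite(f'pics/{n}z.png',cv2.resize(im,None,fx=4,fy=4,interpolation=cv2.INTER_NEAREST))
E
```

```text
w1 [ 243  107   50   60 2007] bbc 267.5 136.5 cen [267.9 136.7] rect [266.3 137.4] [53.4 41.6] 73.7
w1 [ 74 121  33  30 771] bbc 90.0 135.5 cen [ 90.  135.5] rect [ 90.  135.5] [29. 32.] 90.0
w2 [ 336  108   47   60 2003] bbc 359.0 137.5 cen [359.5 136.9] rect [360.3 137. ] [51.3 43.3] 73.6
w2 [167 121  30  30 732] bbc 181.5 135.5 cen [181.6 135.5] rect [181.5 135.5] [29. 29.] 90.0
w2 [  0 164  28  32 640] bbc 13.5 179.5 cen [ 11. 180.] rect [  9.9 178.7] [28.  28.2] 68.2
w3 [213   0  39  31 422] bbc 232.0 15.0 cen [234.7  15.4] rect [235.7  15.2] [22.4 41.5] 60.9
w3 [ 218  132   55   20 1062] bbc 245.0 141.5 cen [245.2 141.2] rect [245.  141.5] [19. 54.] 90.0
w3 [405 146  33  34 732] bbc 421.0 162.5 cen [421.4 162.2] rect [421.6 162.2] [25.6 30.6] 68.2
w4 [141   0  33  31 463] bbc 157.0 15.0 cen [158.7  14.5] rect [159.1  13. ] [17.5 37.5] 36.0
w4 [511 101  35  32 841] bbc 528.0 116.5 cen [528.  116.8] rect [528.3 116.8] [28.3 36.1] 45.0
w4 [ 135  132   56   20 1096] bbc 162.5 141.5 cen [162.7 141.5] rect [162.5 141.5] [19. 55.] 90.0
w4 [325 146  33  33 705] bbc 341.0 162.0 cen [340.7 162.1] rect [340.7 162. ] [26.5 27.1] 70.0
```

View pics/w1z.png

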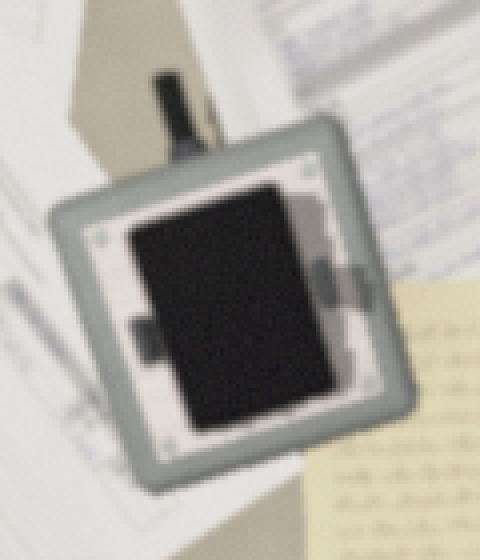

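In the w1 zoom the rocker corners are TL (242.5,118), TR (279.2,106), BR (294.2,156.2) and BL (259,168). The aerial is at (252,85), so the raised end is the upper one.

```bash
python3 - <<'E'
from h import *
im=cv2.imread(f'pics/w2.png')[60:200,300:420]
cv2.imwrite(f'pics/w2z.png',cv2.resize(im,None,fx=4,fy=4,interpolation=cv2.INTER_NEAREST))
w=[None]+[load(f'w{i}') for i in(1,2,3,4)]
print('round',tri([(w[1],(90,135.5)),(w[2],(181.5,135.5))]),tri([(w[1],(90,135.5)),(w[2],(181.5,135.5)),(w[4],(528,116.6))]),onz(w[2],[(181.5,135.5)],.062))
print('bar',tri([(w[3],(245,141.5)),(w[4],(162.7,141.5))]),onz(w[3],[(245,141.5)],.062))
print('rocker',tri([(w[1],(268.7,137.1)),(w[2],(360.3,137))]),onz(w[1],[(268.7,137.1)],.058))
a=[onz(w[1],[(242.5,118),(279.2,106)],.063),onz(w[1],[(294.2,156.2),(259,168)],.053)]
print(a, a[0].mean(0),a[1].mean(0))
print('box corners aerial', onz(w[1],[(249.5,78.5)],.03))
E
```

```text
round (array([ 0.49709134, -0.11439237,  0.05578329]), [np.float64(4.3482408907242615e-05), np.float64(4.3482408907135536e-05)]) (array([ 0.49720815, -0.11393897,  0.05482515]), [np.float64(0.00019802515009601228), np.float64(0.00016238132254743629), np.float64(0.00023758144969202824)]) [[ 0.49713668 -0.11635027  0.062     ]]
bar (array([0.47134348, 0.28531683, 0.05699683]), [np.float64(0.0002204904920520743), np.float64(0.0002204904920519963)]) [[0.47122177 0.28477665 0.062     ]]
rocker (array([ 0.49538223, -0.31065721,  0.05535734]), [np.float64(0.0003596133186318254), np.float64(0.0003596133186319455)]) [[ 0.495038   -0.31073924  0.058     ]]
[array([[ 0.51470659, -0.28335773,  0.063     ],
       [ 0.52674108, -0.32212166,  0.063     ]]), array([[ 0.47417908, -0.33902876,  0.053     ],
       [ 0.46099443, -0.29934684,  0.053     ]])] [ 0.52072384 -0.3027397   0.063     ] [ 0.46758675 -0.3191878   0.053     ]
box corners aerial [[ 0.55925694 -0.28869295  0.03      ]]
```

View pics/w2z.png

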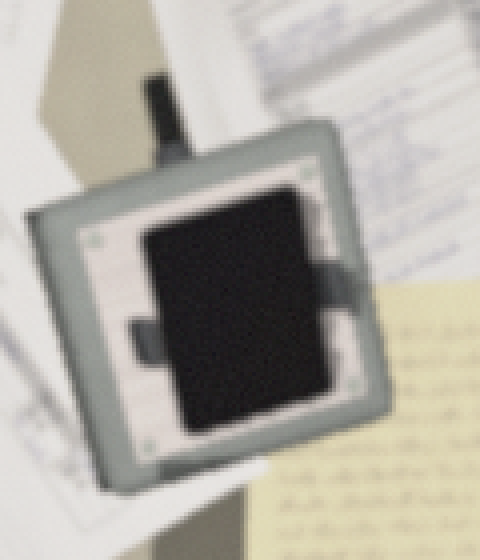

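```bash
cat >> h.py <<'E'
from scipy.spatial.transform import Rotation as Ro
def orient(yaw):
    return (Ro.from_euler('z',yaw)*Ro.from_rotvec([2.22144147,0,-2.22144147])).as_rotvec()
def press(xy,yaw,z0,fmax):
    o=orient(yaw); bot.line_to([*xy,z0+.078+.015],o,.15)
    bot.sleep(.3); f0=np.array(bot.get_contact_force())
    print('f0',f0.round(2))
    hit=bot.line_to([*xy,.078+.035],None,.015,threshold=1.0)
    print('contact',hit,np.array(bot.get_tcp_pos()).round(4)-[0,0,.078],np.array(bot.get_contact_force())-f0)
E
python3 - <<'E'
from h import *
bot.set_gripper(0.0,10); print(bot.get_grip_width())
yaw=np.arctan2(.0164,.0531)
xy=np.array([.4952,-.3107])+.022*np.array([np.cos(yaw),np.sin(yaw)])
bot.reach([*xy,.24],orient(yaw)); 
press(xy,yaw,.066,8); snap('side','s1'); snap('wrist','w5'); print(bot.get_time_s())
E
```

```text
0.004405801065094334
f0 [0.33 0.26 0.78]
contact True [ 0.5163 -0.3042  0.0609] [1.03451405 0.5439329  0.72672543]
10.35
```

View pics/s1.png

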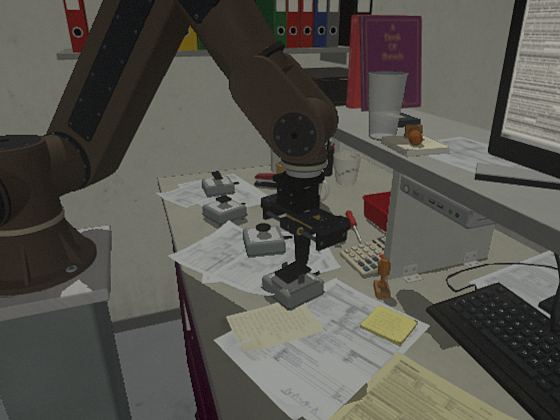

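View pics/w5.png

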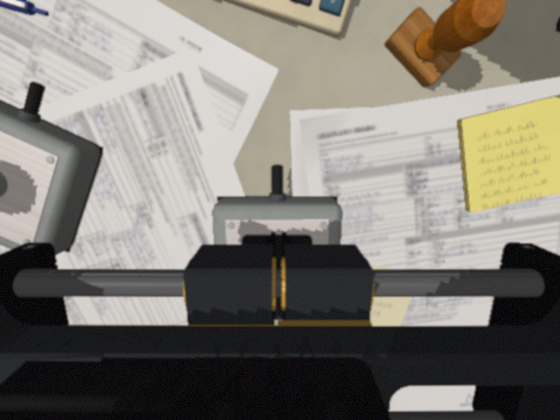

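The fingertips are centred on the rocker's raised end: the aerial at (277,180) lies straight ahead of the closed fingers. I'll press down with a force guard.

```bash
cat >> h.py <<'E'
def down(zmin,fmax,f0z,step=.0015):
    p=np.array(bot.get_tcp_pos())
    z=p[2]
    while z-.078>zmin:
        z-=step; hit=bot.line_to([p[0],p[1],z],None,.012,threshold=8)
        f=np.mean([bot.get_contact_force() for _ in range(3)],0)
        print(round(bot.get_tcp_pos()[2]-.078,4),hit,np.round(f,2))
        if f[2]-f0z>fmax or hit: return True
    return False
E
python3 - <<'E'
from h import *
print(down(.048,7,.78)); print(bot.get_time_s()); snap('side','s2')
E
```

```text
0.0595 False [ 1.3  -0.65  1.35]
0.0579 False [1.26 0.53 1.73]
0.0566 False [0.98 1.29 3.21]
0.055 False [2.59 0.63 3.53]
0.0538 False [3.07 1.71 7.25]
0.0527 False [ 2.82  3.17 11.91]
True
11.9917
```

```bash
python3 - <<'E'
from h import *
bot.sleep(.2);p=bot.get_tcp_pos(); bot.line_to([p[0],p[1],.24],None,.15)
snap('side','s3')
im=cv2.imread('pics/s3.png')[230:330,220:370];im0=cv2.imread('pics/side0.png')[230:330,220:370]
cv2.imwrite('pics/s3z.png',cv2.resize(np.vstack([im0,im]),None,fx=3,fy=3,interpolation=cv2.INTER_CUBIC)); print(bot.get_time_s())
E
```

```text
13.175
```

View pics/s3z.png

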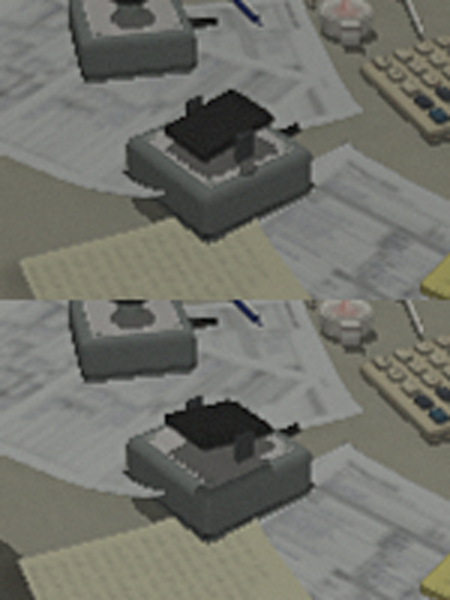

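The lower panel shows the rocker tipped over. The aerial-side corner dropped about 5.4 px (roughly 10 mm at a 30 mm lever), and the force curve showed end-stop stiffness. The box hasn't moved. Next is the round button.

```bash
python3 - <<'E'
from h import *
xy=[.4972,-.1150]
bot.reach([*xy,.2],orient(0))
bot.line_to([*xy,.078+.066],None,.12); bot.sleep(.3)
f0=np.mean([bot.get_contact_force() for _ in range(5)],0); print(f0)
print(down(.046,7,f0[2],.002)); print(bot.get_time_s()); snap('side','s4'); bot.sleep(.2)
bot.line_to([*xy,.2],None,.15); snap('side','s5'); print(bot.get_time_s())
im=[cv2.resize(cv2.imread(f'pics/{n}.png')[200:270,220:340],None,fx=4,fy=4,interpolation=cv2.INTER_CUBIC) for n in('side0','s5')]
cv2.imwrite('pics/s5z.png',np.vstack(im))
E
```

```text
[-0.10255841  0.25963474  1.06777458]
0.0645 False [0.2  0.03 0.71]
0.0624 False [-1.12  0.31  0.21]
0.0605 False [ 1.48 -0.07  0.84]
0.0585 False [ 1.67 -0.06 -0.03]
0.0565 False [ 0.72 -0.42  0.64]
0.0545 False [ 0.9  -0.5   0.78]
0.0524 False [ 0.29 -0.16  1.75]
0.0507 False [0.17 0.35 6.53]
0.0491 False [-2.44 -0.23 12.71]
True
17.7
18.6417
```

View pics/s5z.png

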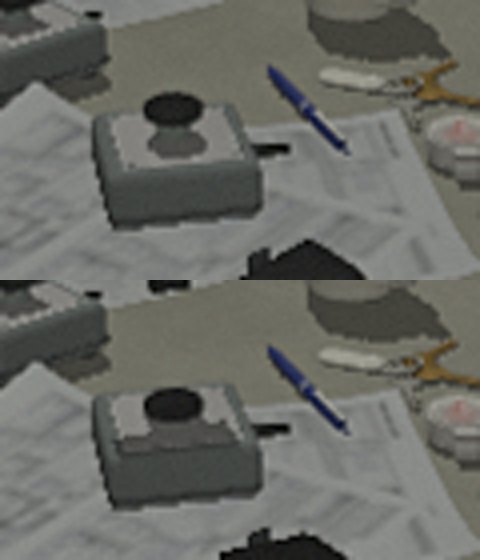

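View pics/s4.png

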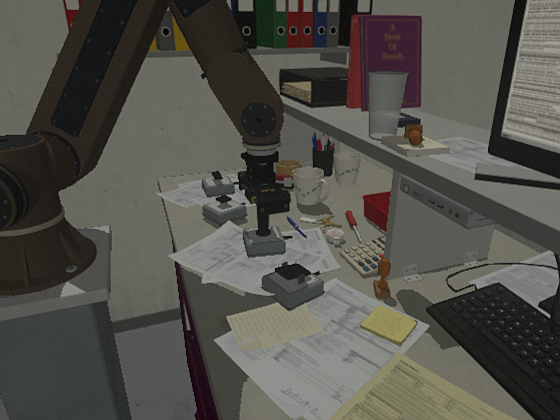

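The round button head dropped about 4.2 px (roughly 10 mm), and the end stop came at 52 mm, which is 62 minus 10. The box hasn't moved. Next is the bar.

```bash
python3 - <<'E'
from h import *
xy=[.4713,.2850]
bot.line_to([.4972,-.115,.24],None,.15)
bot.reach([*xy,.2],orient(0))
bot.line_to([*xy,.078+.064],None,.12); bot.sleep(.3)
f0=np.mean([bot.get_contact_force() for _ in range(5)],0); print(f0)
print(down(.046,7,f0[2],.002)); bot.sleep(.2)
bot.line_to([*xy,.25],None,.15); print(bot.get_time_s())
bot.reach([.41,.16,.3],orient(0)); snap('wrist','w6'); 
bot.reach([.43,-.22,.3],orient(0)); snap('wrist','w7'); snap('side','s6'); snap('scene','c6'); print(bot.get_time_s())
im=[cv2.resize(cv2.imread(f'pics/{n}.png')[160:230,190:310],None,fx=4,fy=4,interpolation=cv2.INTER_CUBIC) for n in('side0','s6')]
cv2.imwrite('pics/s6z.png',np.vstack(im))
for a,b in(('w4','w6'),('w2','w7')):
    cv2.imwrite(f'pics/{b}c.png',np.vstack([cv2.imread(f'pics/{n}.png')[:230] for n in(a,b)]))
E
```

```text
[-0.67694379 -0.37316581  0.88356274]
0.0625 False [ 0.45 -0.31  0.04]
0.0605 False [0.9  0.33 0.51]
0.0585 False [-0.7   0.37  1.03]
0.0565 False [1.68 0.79 0.98]
0.0545 False [-0.5   1.14  2.31]
0.0525 False [0.68 0.62 0.41]
0.0507 False [ 0.34 -0.7   5.13]
0.0492 False [-2.65 -1.07 12.34]
True
25.15
27.4083
```

View pics/s6z.png

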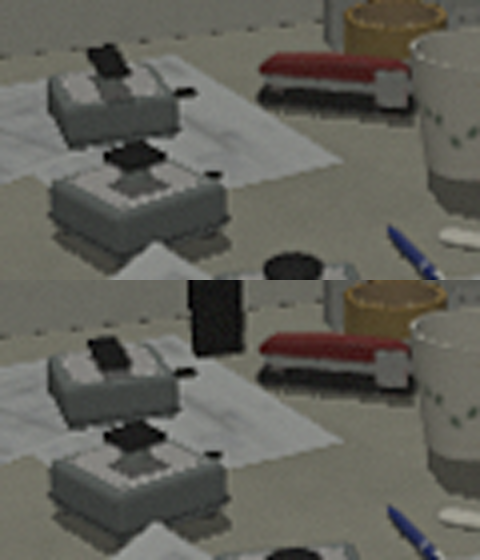

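View pics/w6c.png

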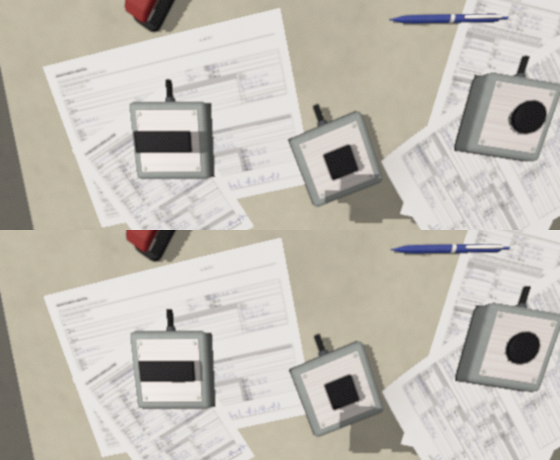

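View pics/w7c.png

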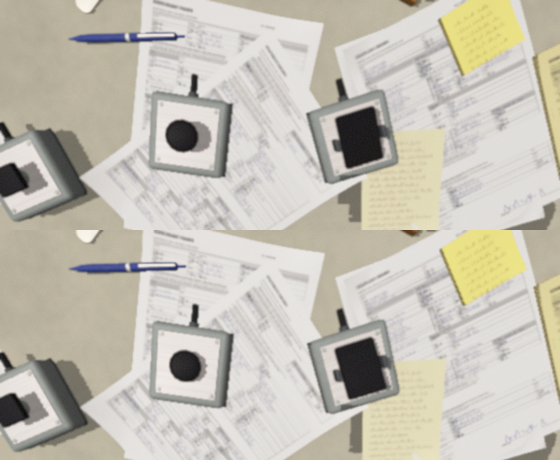

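The before/after pairs show the bar lowered, and the square button, boxes and pen where they started. The rocker still shows tipped and the gripper is clear at 0.3 m, so I'm handing in.

```bash
python3 - <<'E'
from h import *
print(np.round(bot.get_contact_force(),2)); bot.sign_off()
E
```

```text
[-0.    0.2  -0.15]
the job is handed in; nothing more can be done
```

I pressed the rocker over, then the round button down, then the bar down, using closed fingertips under a force guard. I handed the job in after about 27 s on the robot's clock, with the gripper clear.

**Forces:** each press ended when the force rose to about 12 N at the end of the stroke, well under the 35 N limit. Both buttons reached their end stop with the tip at about 52 mm, which matches the full 10 mm stroke.

**Last pictures:**
- The rocker is tipped over and both buttons are lowered.
- The square button is still up.
- The four boxes and the pen are where they started. The mug and stamp were never approached, and the mug looks unmoved. I did not compare the stamp before and after.

**Disagreements and gaps:**
- Triangulated control heights were 55–57 mm, against the stated 62 mm, so I relied on contact force rather than those heights.
- The guard that was meant to detect first contact on the rocker may have tripped on force noise. The stepwise press after it gave a clear end stop.
- I judged the rocker's final angle from the picture and the force rise, not from a direct measurement.

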